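# Press a water-filter cartridge home

## Task

Put the white filter cartridge into the one housing of the slanted water filter that it fits (the middle of the three bore sizes). Then take the wooden pusher and press the cartridge firmly down the bore until it bottoms out, and stand the pusher upright on the cork coaster again. Leave the mug, honey pot and glass dish where they are.

Things in the scene. Friction and masses are not known exactly. Their poses are not given: they have to be found in the camera images.
- cartridge: Water-filter cartridge, white cylinder with a blue band at the top and two black rings near the bottom, 42 mm diameter, 80 mm tall, 0.14 kg (varies by a third), standing upright and loose on the worktop. Origin: centre of its underside; z up its axis.
- pusher: Light wooden pusher rod, 150 mm tall, loose, standing upright on the cork coaster: round foot 38 mm diameter and 12 mm thick at the bottom, neck 22 mm diameter up to 55 mm, round handle 30 mm diameter from 70 to 145 mm above its underside. 0.12 kg. Origin: centre of its underside; z up its axis.
- coaster: Round cork coaster, 88 mm diameter, 8 mm thick, does not move. Origin: centre of its underside, on the worktop.
- mid_housing_mouth (a point): Centre of the mouth of the housing that the cartridge fits: a round aluminium tube of 47 mm bore, 4 mm wall, slightly flared lip, fixed, leaning 30 degrees from vertical with its mouth towards the robot's side, about 166 mm above the worktop. z points out of the mouth along the bore, x across it in the plane of the lean (up and away from the robot), y along the row of housings.
- plunger_top (a point): Centre of the top face of the black plunger inside the fitting housing, the face on which the cartridge rests; z out of the mouth along the bore.
- plunger (a joint): How far the plunger has been pushed down, m: 0 with its face 50 mm below the mouth, 0.060 bottomed out, its face 110 mm below the mouth. It starts at 0 to 0.012, is stiff (about 10 N to push), does not move under the cartridge's weight and does not spring back. Bottomed out, the cartridge's top lies 30 mm below the mouth.
- mug: Teal mug, 81 x 112 x 88 mm, loose bystander. Origin: centre of its underside.
- honey_pot: Turned wooden honey pot, 76 mm diameter, 82 mm tall, loose bystander. Origin: centre of its underside.
- glass_dish: Small glass dish, 89 mm diameter, 34 mm tall, loose bystander. Origin: centre of its underside.
- rack: White base, 170 x 280 x 12 mm, fixed, of the water filter, with three parallel leaning aluminium housings 85 mm apart in a row along its y, in any order, mouths equally high. Bores 34, 47 and 62 mm; the plungers in the 34 and 62 mm bores do not move. Origin: underside of the base; x towards the side away from the mouths.
Things that resemble listed ones, but are neither listed nor needed, are in the scene too. Leave any orange, pink or purple look-alike of the pusher alone.

How it is judged:
By the outcome, as a careful person would: the job done as asked, in the order asked, and still so for the second after the job is handed in, with the robot touching nothing.
It also fails if it takes over 64 s, if anything falls off the work surface, if the arm or the gripper's body presses on something with over 40 N, if the wrist force passes 120 N, or if a joint passes its speed limit or range.

## Robot

A 7-joint arm with a two-finger parallel gripper is mounted at the origin on a cart in front of the work surface, level with it; the furniture and walls round the work are solid. World frame = base frame: x ahead of the robot, y to its left, z up, the work surface at z = 0. Lengths are in m, angles in rad, forces in N, time in s.
With the tool pointing down it reaches from about 0.425 to 0.875 m from the base axis. Payload 4.7 kg.
Tool frame: the origin (TCP) lies midway between the tips of the shut fingers; the grasp point (between the pads) lies 19 mm behind it; x points along the fingers, y is the direction in which the jaws open and shut, and the axes are right-handed (so a half turn about x gives the same grasp; the last joint's range is limited). The gripper opens to 87 mm and grips with 3 to 60 N. Pads are 19 mm wide; open, the fingers measure 117 mm over their backs; the gripper's body (75 mm by 190 mm) begins 51 mm behind the grasp point.
Start: joints at [1.139, 0.321, -0.07, 1.45, 0.023, 1.371, -0.057], TCP at [0.28, -0.587, 0.223] pointing down, gripper open.
Joint ranges: [-2.86, 2.86], [-0.3, 2.09], [-1.38, 1.24], [0.06, 2.45], [-1.56, 4.7], [0.09, 2.05], [-2.69, 2.69]. Speed limits (rad/s): [2.57, 2.57, 3.14, 3.14, 3.14, 3.14, 3.14].

## Interface

Orientations are given as a rotation vector (axis times angle).
In Python, from bench import ctrl gives the robot as it stands. The module is installed in compiled form; this text tells all that it offers.
- The arm moves only by the shell command python3 -m jog 'ROWS' [FORCE]. ROWS is JSON, a list of rows, each an object with "rot": the turn, a rotation vector about the tool's x, y, z in units of 5 degrees (1.0 is 5 degrees), a list of three; "travel": the shift along the tool's x, y, z in units of 0.3 m (1.0 is 0.3 m), a list of three; "jaw": the closure, from -1 (fully open) to 1 (shut), so that 0 is half open. In form: [{"rot": [ax, ay, az], "travel": [tx, ty, tz], "jaw": jaw}, ...]. A call has 1 to 8 rows; each row shifts and turns the commanded pose from where the row before left it, along the tool's axes as they then stand; what a row does not reach is not made up. A row lasts 1/10 s, in which the tool goes at most 50 mm and 8.59 degrees, less where a joint would pass 70% of its speed; a pose out of reach is approached as far as the arm can. A call with a number of a shift or a turn outside -1 to 1 is refused whole. A call with a gripper value outside its range is refused whole. The fingers move at their own pace and stop on an object; FORCE is the grip in N (left out, the last holds). Time passes only in rows, so rows that do not move let the fingers close. It gives the time, the measured TCP pose, the force and the opening at its end, in the units of the state.
- ctrl.get_state(): the state, without advancing time (a new reading comes with each control period).
- ctrl.get_image(name): name is "side" or "top"; returns the picture (400x640x3 uint8, red, green, blue); there is no depth.
- ctrl.camera_model(name): a dict with "mtx" (3x3 intrinsics, pixels), "extrinsics" (4x4, takes a point from world to camera coordinates). Camera axes: x right, y up, looking along -z (the intrinsics and any distortion apply to the point x, -y, -z); pixel columns grow to the right and rows downward; lengths in m; the calibration is good to about 2 mm. A picture is of the moment at which its call begins. camera_model takes no time and is no camera call.
- ctrl.close_job(): hands the job in, once; it reports no verdict.
The state is a dict: "time": time; "joint_positions": joint angles; "qd": joint speeds; "joint_torque": joint torques, N m; "position": TCP position; "tool_rot": TCP orientation; "ft_force": force on the tool from outside, world axes, zero at the start; "torque": the same for the moment, N m; "grip_width": opening from 0.0 (shut) to 1.0 (fully open).
Only numpy, scipy, OpenCV 4.12 (cv2) and the standard library are available. Lean on these libraries where they do the work, as an engineer would, in place of code of your own. Each camera call takes 0.05 s, during which the arm holds its last target.

## Working session

There is one attempt and no reset: what is moved stays moved. The work goes in short steps, Python scripts to look and compute and a shell command to move; the robot and the scene stay as the last step left them, time stands still between calls to the robot, and variables do not carry over. Pictures are saved under pics/ and viewed, and the job is handed in when it is done.

```bash
mkdir -p pics; python3 - <<'E'
from bench import ctrl
import cv2,numpy as np
np.set_printoptions(precision=4,suppress=True)
s=ctrl.get_state();print(s)
for n in("side","top"):
    im=ctrl.get_image(n);cv2.imwrite(f"pics/{n}0.png",im[:,:,::-1]);np.save(f"pics/{n}0.npy",im)
    m=ctrl.camera_model(n);print(n,m)
E
```

```text
{'time': 0.0, 'joint_positions': array([ 1.1391,  0.3219, -0.0701,  1.4517,  0.0226,  1.3708, -0.0569]), 'qd': array([ 0.0013, -0.0008, -0.0001, -0.0002, -0.0008,  0.0003, -0.0028]), 'joint_torque': array([ -0.0005, -49.1293,  -0.4041, -31.2528,  -0.064 ,   0.0438,
         0.0002]), 'position': array([ 0.28  , -0.586 ,  0.2214]), 'tool_rot': array([ 1.9745,  0.4496, -1.9755]), 'ft_force': array([ 0.4783, -0.5508,  0.9734]), 'torque': array([-0.0269,  0.0098, -0.0158]), 'grip_width': 1.001768643914108}
side {'mtx': array([[365.2486,   0.    , 321.8684],
       [  0.    , 365.2486, 201.2912],
       [  0.    ,   0.    ,   1.    ]]), 'extrinsics': array([[-0.9853, -0.171 , -0.0027,  0.4929],
       [ 0.0612, -0.3672,  0.9281, -0.1481],
       [-0.1597,  0.9143,  0.3722, -0.8139],
       [ 0.    ,  0.    ,  0.    ,  1.    ]])}
top {'mtx': array([[403.4248,   0.    , 318.4448],
       [  0.    , 403.4248, 197.4325],
       [  0.    ,   0.    ,   1.    ]]), 'extrinsics': array([[ 0.0179, -0.9998, -0.0067,  0.0004],
       [ 0.9869,  0.0166,  0.1605, -0.5033],
       [-0.1603, -0.0095,  0.987 , -1.0349],
       [ 0.    ,  0.    ,  0.    ,  1.    ]])}
```

View pics/side0.png

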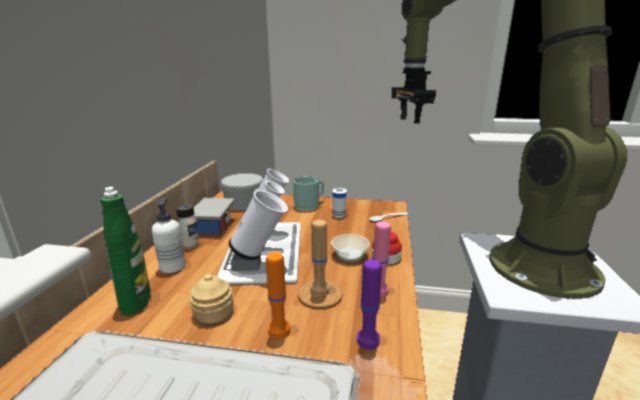

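View pics/top0.png

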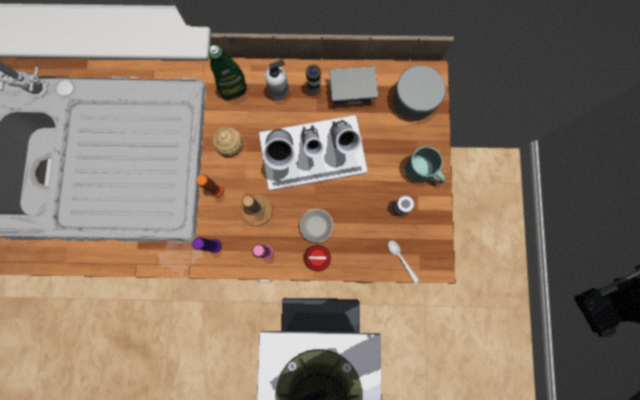

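```bash
python3 - <<'E'
import cv2,numpy as np
t=np.load("pics/top0.npy")[:,:,::-1];s=np.load("pics/side0.npy")[:,:,::-1]
a=cv2.resize(t[110:240,230:430],None,fx=4,fy=4,interpolation=cv2.INTER_CUBIC);cv2.imwrite("pics/ctop.png",a)
b=cv2.resize(s[160:310,220:420],None,fx=4,fy=4,interpolation=cv2.INTER_CUBIC);cv2.imwrite("pics/cside.png",b)
E
```

```text
(no output)
```

View pics/ctop.png

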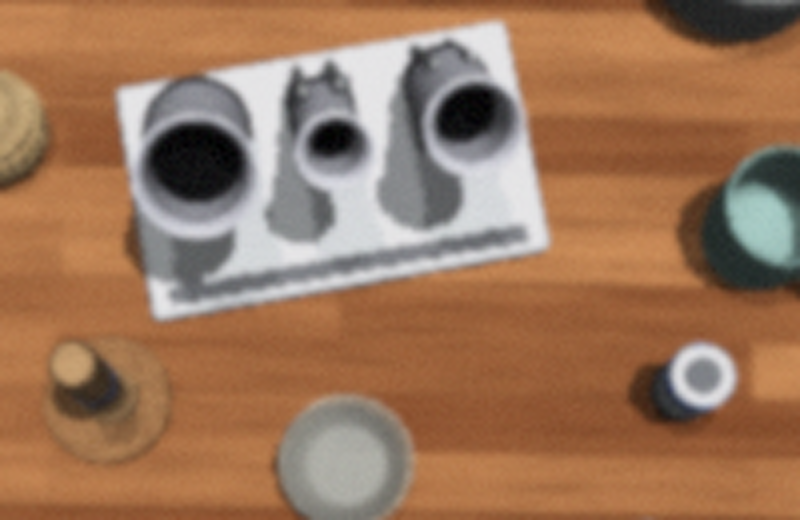

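View pics/cside.png

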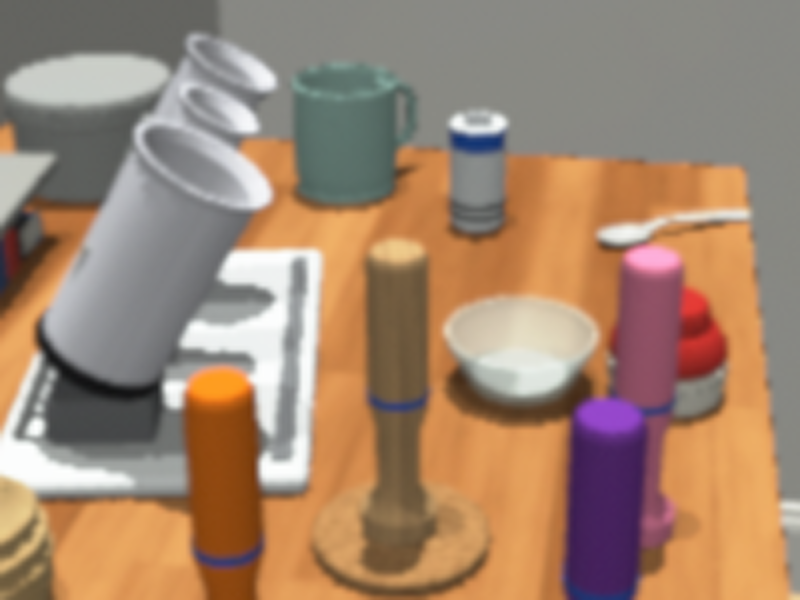

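```bash
cat > h.py <<'E'
from bench import ctrl
import numpy as np, cv2
np.set_printoptions(precision=4,suppress=True)
D=np.diag([1,-1,-1.])
C={n:ctrl.camera_model(n) for n in("side","top")}
def ray(n,p):
    m=C[n];R=m["extrinsics"][:3,:3];t=m["extrinsics"][:3,3]
    d=R.T@D@np.linalg.solve(m["mtx"],[p[0],p[1],1.]);return -R.T@t,d/np.linalg.norm(d)
def plane(n,p,z):
    o,d=ray(n,p);return o+d*(z-o[2])/d[2]
def proj(n,P):
    m=C[n];P=np.atleast_2d(P);c=P@m["extrinsics"][:3,:3].T+m["extrinsics"][:3,3]
    q=(c@D)@m["mtx"].T;return q[:,:2]/q[:,2:]
def tri(a,b):
    o1,d1=ray("side",a);o2,d2=ray("top",b)
    A=np.c_[d1,-d2];k=np.linalg.lstsq(A,o2-o1,rcond=None)[0]
    p,q=o1+k[0]*d1,o2+k[1]*d2;return (p+q)/2,np.linalg.norm(p-q)
def tc(p):return np.array(p)/4+[230-.375,110-.375]
def sc(p):return np.array(p)/4+[220-.375,160-.375]
E
python3 - <<'E'
from h import *
print("cart top view",plane("top",tc((703,376)),.08),"tri",tri(sc((478,122)),tc((703,376))))
print("push",plane("top",tc((75,363)),.158),tri(sc((397,249)),tc((75,363))))
print("coaster",plane("top",tc((108,399)),.008),plane("side",sc((401,533)),.008))
c=np.array([plane("top",tc(p),.012) for p in((117,88),(500,22),(548,247),(157,320))]);print(c, c.mean(0))
for i in range(4):
    e=c[(i+1)%4]-c[i];print(np.linalg.norm(e),np.degrees(np.arctan2(e[1],e[0])))
print("mouth mid",plane("top",tc((473,124)),.166),tri(sc((232,63)),tc((473,124))))
for p in ((473,124),(336,148),(197,172)):print(plane("top",tc(p),.166))
print("dish",plane("top",tc((345,455)),.034))
E
```

```text
cart top view [ 0.4846 -0.2138  0.08  ] tri (array([ 0.4857, -0.2142,  0.0775]), np.float64(0.001520173130799683))
push [0.4743 0.174  0.158 ] (array([0.4749, 0.1744, 0.1564]), np.float64(0.0005477189990346803))
coaster [0.4726 0.1781 0.008 ] [0.472  0.1852 0.008 ]
[[ 0.6928  0.1805  0.012 ]
 [ 0.7456 -0.0887  0.012 ]
 [ 0.5831 -0.1225  0.012 ]
 [ 0.5274  0.1461  0.012 ]] [0.6372 0.0288 0.012 ]
0.2743466025583152 -78.90134574761112
0.16592986902009912 -168.27445815774692
0.2742487657898963 101.73054894930357
0.16895549093212336 11.753151721295085
mouth mid [ 0.6225 -0.0603  0.166 ] (array([ 0.6225, -0.0606,  0.1641]), np.float64(0.0011631277303395277))
[ 0.6225 -0.0603  0.166 ]
[0.6063 0.0217 0.166 ]
[0.5901 0.1047 0.166 ]
dish [0.4345 0.0148 0.034 ]
```

```bash
cat >> h.py <<'E'
from scipy.spatial.transform import Rotation as Ro
def pose():
    s=ctrl.get_state();return np.array(s["position"]),Ro.from_rotvec(s["tool_rot"]),s
def frame(x,y):
    x=np.array(x,float);x/=np.linalg.norm(x);y=np.array(y,float);y-=x*(x@y);y/=np.linalg.norm(y)
    return Ro.from_matrix(np.c_[x,y,np.cross(x,y)])
def go(P,R=None,v=.045):
    p,r,s=pose();R=R or r
    rv=(r.inv()*R).as_rotvec();L=np.linalg.norm(np.array(P)-p)
    n=int(max(np.ceil(L/v),np.ceil(np.abs(np.degrees(rv)).max()/5-.02),1))
    d=(np.array(P)-p)/n
    print("at",p,"rows",n,"total rot(5deg)",np.degrees(rv)/5,"L",L,"opening",s["grip_width"],"F",s["ft_force"],"t",s["time"])
    for i in range(n):
        Ri=r*Ro.from_rotvec(rv*i/n);print("   rot",np.round(np.degrees(rv)/5/n,3),"travel",np.round(Ri.inv().apply(d)/.3,4))
E
python3 - <<'E'
from h import *
p,r,s=pose();print(r.as_matrix())
go([.485,-.214,.20],frame([0,0,-1],r.apply([0,1,0])))
for y in ([1,0,0],[0,1,0],[np.cos(.197),np.sin(.197),0],[-np.sin(.197),np.cos(.197),0]):
    for sg in(1,-1):
        R=frame([0,0,-1],sg*np.array(y));print(y,sg,np.degrees((r.inv()*R).as_rotvec())/5)
E
```

```text
[[-0.0008  0.4312 -0.9023]
 [ 0.0015 -0.9023 -0.4312]
 [-1.     -0.0018  0.0001]]
at [ 0.28   -0.586   0.2216] rows 10 total rot(5deg) [0.     0.0012 0.0201] L 0.4253146363905453 opening 0.9993011275890369 F [0.5882 0.7666 0.0777] t 0.1
   rot [0.    0.    0.002] travel [ 0.0073 -0.0824 -0.1151]
   rot [0.    0.    0.002] travel [ 0.0073 -0.0824 -0.1151]
   rot [0.    0.    0.002] travel [ 0.0073 -0.0824 -0.1151]
   rot [0.    0.    0.002] travel [ 0.0073 -0.0824 -0.1151]
   rot [0.    0.    0.002] travel [ 0.0073 -0.0824 -0.1151]
   rot [0.    0.    0.002] travel [ 0.0073 -0.0824 -0.1151]
   rot [0.    0.    0.002] travel [ 0.0072 -0.0824 -0.1151]
   rot [0.    0.    0.002] travel [ 0.0072 -0.0824 -0.1151]
   rot [0.    0.    0.002] travel [ 0.0072 -0.0824 -0.1151]
   rot [0.    0.    0.002] travel [ 0.0072 -0.0824 -0.1151]
[1, 0, 0] 1 [-12.8913  -0.0102   0.0186]
[1, 0, 0] -1 [23.1087  0.021   0.0116]
[0, 1, 0] 1 [-30.8912  -0.0267   0.0077]
[0, 1, 0] -1 [5.1087 0.0057 0.0195]
[np.float64(0.9806581746433226), np.float64(0.19572824146051704), 0] 1 [-15.1487  -0.0122   0.0179]
[np.float64(0.9806581746433226), np.float64(0.19572824146051704), 0] -1 [20.8513  0.0191  0.0131]
[np.float64(-0.19572824146051704), np.float64(0.9806581746433226), 0] 1 [-33.1487  -0.0288   0.0054]
[np.float64(-0.19572824146051704), np.float64(0.9806581746433226), 0] -1 [2.8513 0.0037 0.0198]
```

```bash
python3 - <<'E'
from h import *
go([.485,-.214,.18],frame([0,0,-1],[.196,-.981,0]))
E
```

```text
at [ 0.28   -0.586   0.2216] rows 10 total rot(5deg) [2.849  0.0037 0.0198] L 0.4267963669481273 opening 0.9993011275890369 F [0.5882 0.7666 0.0777] t 0.1
   rot [0.285 0.    0.002] travel [ 0.014  -0.0824 -0.1151]
   rot [0.285 0.    0.002] travel [ 0.014  -0.0852 -0.113 ]
   rot [0.285 0.    0.002] travel [ 0.014  -0.088  -0.1109]
   rot [0.285 0.    0.002] travel [ 0.014  -0.0908 -0.1087]
   rot [0.285 0.    0.002] travel [ 0.0139 -0.0934 -0.1064]
   rot [0.285 0.    0.002] travel [ 0.0139 -0.0961 -0.104 ]
   rot [0.285 0.    0.002] travel [ 0.0139 -0.0986 -0.1016]
   rot [0.285 0.    0.002] travel [ 0.0139 -0.1011 -0.0991]
   rot [0.285 0.    0.002] travel [ 0.0139 -0.1035 -0.0966]
   rot [0.285 0.    0.002] travel [ 0.0139 -0.1059 -0.094 ]
```

```bash
python3 -m jog '[{"rot":[0.285,0,0],"travel":[0.014,-0.082,-0.115],"jaw":-1},{"rot":[0.285,0,0],"travel":[0.014,-0.085,-0.113],"jaw":-1},{"rot":[0.285,0,0],"travel":[0.014,-0.088,-0.111],"jaw":-1},{"rot":[0.285,0,0],"travel":[0.014,-0.091,-0.109],"jaw":-1},{"rot":[0.285,0,0],"travel":[0.014,-0.093,-0.106],"jaw":-1}]' 20; python3 -m jog '[{"rot":[0.285,0,0],"travel":[0.014,-0.096,-0.104],"jaw":-1},{"rot":[0.285,0,0],"travel":[0.014,-0.099,-0.102],"jaw":-1},{"rot":[0.285,0,0],"travel":[0.014,-0.101,-0.099],"jaw":-1},{"rot":[0.285,0,0],"travel":[0.014,-0.103,-0.097],"jaw":-1},{"rot":[0.285,0,0],"travel":[0.014,-0.106,-0.094],"jaw":-1},{"rot":[0,0,0],"travel":[0,0,0],"jaw":-1},{"rot":[0,0,0],"travel":[0,0,0],"jaw":-1}]'; python3 - <<'E'
from h import *
go([.485,-.214,.18],frame([0,0,-1],[.196,-.981,0]))
E
```

```text
time: 0.6
position: [0.3832, -0.3989, 0.201]
tool_rot: [2.048, 0.331, -2.049]
ft_force: [0.7, -0.4, -0.3]
grip_width: 0.998
time: 1.3
position: [0.4857, -0.2136, 0.1801]
tool_rot: [2.115, 0.213, -2.117]
ft_force: [0.1, -1.0, 0.8]
grip_width: 0.999
at [ 0.4857 -0.2136  0.1801] rows 1 total rot(5deg) [0.0349 0.011  0.0028] L 0.000780528817167918 opening 0.9989535078577599 F [ 0.073  -1.0404  0.7809] t 1.3
   rot [0.035 0.011 0.003] travel [0.0003 0.0008 0.0024]
```

```bash
python3 -m jog '[{"rot":[0,0,0],"travel":[0.11,0,0],"jaw":-1},{"rot":[0,0,0],"travel":[0.11,0,0],"jaw":-1},{"rot":[0,0,0],"travel":[0.11,0,0],"jaw":-1},{"rot":[0,0,0],"travel":[0.1,0,0],"jaw":-1},{"rot":[0,0,0],"travel":[0,0,0],"jaw":-1}]'; python3 - <<'E'
from h import *
p,r,s=pose();print(p,r.as_matrix())
im=ctrl.get_image("side");q=proj("side",[.485,-.214,.04])[0].astype(int)
cv2.imwrite("pics/a1.png",cv2.resize(im[q[1]-50:q[1]+50,q[0]-60:q[0]+60,::-1],None,fx=6,fy=6,interpolation=cv2.INTER_CUBIC))
E
```

```text
time: 1.8
position: [0.4811, -0.2152, 0.0474]
tool_rot: [2.113, 0.211, -2.129]
ft_force: [-1.0, -0.4, 0.7]
grip_width: 1.0
[ 0.4811 -0.2152  0.0474] [[-0.0083  0.1933 -0.9811]
 [ 0.0032 -0.9811 -0.1933]
 [-1.     -0.0048  0.0075]]
```

View pics/a1.png

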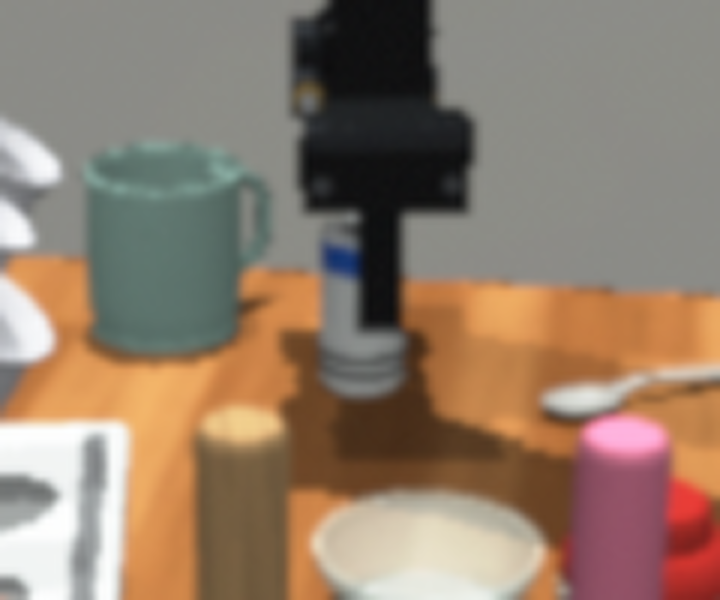

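```bash
python3 - <<'E'
from h import *
p,r,s=pose()
q=proj("side",[.485,-.214,.04])[0].astype(int)
for n,P in(("cart bottom",[.485,-.214,0]),("cart top",[.485,-.214,.08]),("tcp",p),("finger",p+r.apply([0,-.05,0])),("finger+",p+r.apply([0,.05,0]))):
    print(n,(proj("side",P)[0]-(q-[60,50]))*6)
E
```

```text
cart bottom [361.2837 376.0501]
cart top [363.7685 224.4093]
tcp [366.9819 281.5077]
finger [374.425  320.4652]
finger+ [360.1581 245.792 ]
```

```bash
python3 - <<'E'
from h import *
go([.486,-.214,.051],frame([0,0,-1],[.196,-.981,0]))
E
```

```text
at [ 0.4832 -0.2156  0.0499] rows 1 total rot(5deg) [-0.0267  0.0472  0.0278] L 0.003466177660534884 opening 0.999817403870065 F [ 0.4437 -0.5236  1.0933] t 1.85
   rot [-0.027  0.047  0.028] travel [-0.0038 -0.0036 -0.0103]
```

Still settling; correct the rest and close.

```bash
python3 -m jog '[{"rot":[0,0,0],"travel":[0,-0.003,-0.007],"jaw":-1},{"rot":[0,0,0],"travel":[0,0,0],"jaw":-1},{"rot":[0,0,0],"travel":[0,0,0],"jaw":1},{"rot":[0,0,0],"travel":[0,0,0],"jaw":1},{"rot":[0,0,0],"travel":[0,0,0],"jaw":1},{"rot":[0,0,0],"travel":[0,0,0],"jaw":1},{"rot":[0,0,0],"travel":[0,0,0],"jaw":1},{"rot":[0,0,0],"travel":[0,0,0],"jaw":1}]' 25; python3 -m jog '[{"rot":[0,0,0],"travel":[0,0,0],"jaw":1},{"rot":[0,0,0],"travel":[0,0,0],"jaw":1}]'
```

```text
time: 2.65
position: [0.4874, -0.2135, 0.0515]
tool_rot: [2.118, 0.209, -2.118]
ft_force: [-0.3, 0.0, 0.0]
grip_width: 0.538
time: 2.85
position: [0.4874, -0.2135, 0.0515]
tool_rot: [2.118, 0.209, -2.118]
ft_force: [-0.5, 0.8, -0.2]
grip_width: 0.475
```

```bash
python3 -m jog '[{"rot":[0,0,0],"travel":[-0.1,0,0],"jaw":1},{"rot":[0,0,0],"travel":[-0.16,0,0],"jaw":1},{"rot":[0,0,0],"travel":[-0.16,0,0],"jaw":1},{"rot":[0,0,0],"travel":[-0.16,0,0],"jaw":1},{"rot":[0,0,0],"travel":[-0.1,0,0],"jaw":1},{"rot":[0,0,0],"travel":[0,0,0],"jaw":1}]'
cat >> h.py <<'E'
psi=np.radians(11.3);u=np.array([-.5*np.cos(psi),-.5*np.sin(psi),np.sqrt(.75)])
M=np.array([.6225,-.0605,.165]);RB=frame(-u,[np.sin(psi),-np.cos(psi),0])
E
python3 - <<'E'
from h import *
print(RB.as_matrix())
go(M+u*(.0515+.04)-RB.apply([0,0,.002]),RB)
E
```

```text
time: 3.45
position: [0.49, -0.2143, 0.2608]
tool_rot: [2.124, 0.204, -2.107]
ft_force: [0.2, 0.5, -1.3]
grip_width: 0.476
[[ 0.4903  0.1959 -0.8492]
 [ 0.098  -0.9806 -0.1697]
 [-0.866   0.     -0.5   ]]
at [ 0.49   -0.2143  0.2608] rows 6 total rot(5deg) [ 0.0165  5.9161 -0.0657] L 0.171189457708167 opening 0.4764005421296533 F [ 0.238   0.4509 -1.275 ] t 3.45
   rot [ 0.003  0.986 -0.011] travel [ 0.0087 -0.0694 -0.0644]
   rot [ 0.003  0.986 -0.011] travel [ 0.0143 -0.0694 -0.0634]
   rot [ 0.003  0.986 -0.011] travel [ 0.0197 -0.0694 -0.0619]
   rot [ 0.003  0.986 -0.011] travel [ 0.0251 -0.0694 -0.06  ]
   rot [ 0.003  0.986 -0.011] travel [ 0.0302 -0.0694 -0.0576]
   rot [ 0.003  0.986 -0.011] travel [ 0.0351 -0.0694 -0.0548]
```

```bash
python3 -m jog '[{"rot":[0,0.97,0],"travel":[0.008,-0.069,-0.064],"jaw":1},{"rot":[0,0.97,0],"travel":[0.014,-0.069,-0.063],"jaw":1},{"rot":[0,0.97,0],"travel":[0.020,-0.069,-0.062],"jaw":1},{"rot":[0,0.97,0],"travel":[0.025,-0.069,-0.06],"jaw":1},{"rot":[0,0.97,0],"travel":[0.03,-0.069,-0.057],"jaw":1},{"rot":[0,0.97,0],"travel":[0.035,-0.069,-0.055],"jaw":1},{"rot":[0,0,0],"travel":[0,0,0],"jaw":1},{"rot":[0,0,0],"travel":[0,0,0],"jaw":1}]'
python3 - <<'E'
from h import *
go(M+u*(.0515+.04)-RB.apply([0,0,.002]),RB)
for n in("side","top"):
    im=ctrl.get_image(n);q=proj(n,M)[0].astype(int);print(q)
    cv2.imwrite(f"pics/b_{n}.png",cv2.resize(im[q[1]-60:q[1]+40,q[0]-60:q[0]+60,::-1],None,fx=6,fy=6,interpolation=cv2.INTER_CUBIC))
E
```

```text
time: 4.25
position: [0.5752, -0.069, 0.2377]
tool_rot: [2.61, 0.259, -1.54]
ft_force: [-0.4, -0.1, -1.1]
grip_width: 0.473
at [ 0.5752 -0.069   0.2377] rows 1 total rot(5deg) [0.0033 0.2192 0.0058] L 0.008621660271140832 opening 0.47307075617185024 F [-0.3816 -0.1119 -1.1103] t 4.25
   rot [0.003 0.219 0.006] travel [-0.0155  0.0031 -0.024 ]
[277 174]
[347 140]
```

View pics/b_side.png

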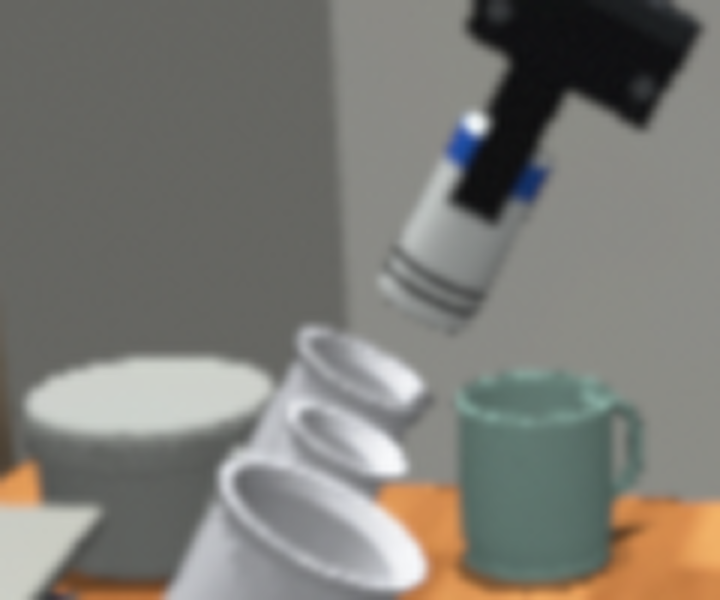

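View pics/b_top.png

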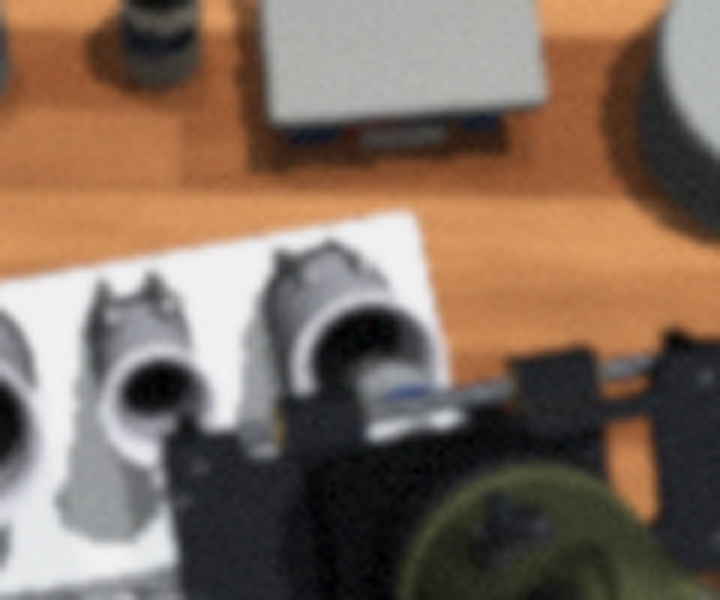

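```bash
python3 -m jog '[{"rot":[0,0.2,0],"travel":[-0.008,0.003,-0.02],"jaw":1},{"rot":[0,0,0],"travel":[0,0,0],"jaw":1},{"rot":[0,0,0],"travel":[0,0,0],"jaw":1}]'
python3 - <<'E'
from h import *
go(M+u*(.0515+.04)-RB.apply([0,0,.002]),RB)
p,r,s=pose()
for n in("side","top"):
    im=ctrl.get_image(n);q=proj(n,M)[0].astype(int);print(q)
    f=lambda P:(proj(n,P)[0]-(q-[60,60])+.5)*6
    a=cv2.resize(im[q[1]-60:q[1]+40,q[0]-60:q[0]+60,::-1],None,fx=6,fy=6,interpolation=cv2.INTER_CUBIC)
    # mouth inner circle overlay r=23.5 and axis
    e1=np.cross(u,[0,0,1]);e1/=np.linalg.norm(e1);e2=np.cross(u,e1)
    for c,col in((M,(0,0,255)),(p+r.apply([.0515,0,.002]),(0,255,0))):
        rad=.0275 if col[2] else .021
        pts=np.array([f(c+rad*(np.cos(t)*e1+np.sin(t)*e2)) for t in np.linspace(0,6.28,60)]).astype(int)
        cv2.polylines(a,[pts],True,col,1)
    cv2.line(a,*[tuple(map(int,f(M+u*k))) for k in(0,.12)],(255,0,255),1)
    cv2.imwrite(f"pics/c_{n}.png",a)
E
```

```text
time: 4.65
position: [0.5808, -0.0697, 0.2448]
tool_rot: [2.628, 0.259, -1.514]
ft_force: [0.3, 0.5, -0.8]
grip_width: 0.478
at [ 0.5808 -0.0697  0.2448] rows 1 total rot(5deg) [-0.0079 -0.0232 -0.0064] L 0.0016737034514628022 opening 0.477900233110659 F [ 0.2862  0.5217 -0.8358] t 4.65
   rot [-0.008 -0.023 -0.006] travel [-0.0035 -0.003   0.0031]
[277 174]
[347 140]
```

View pics/c_side.png

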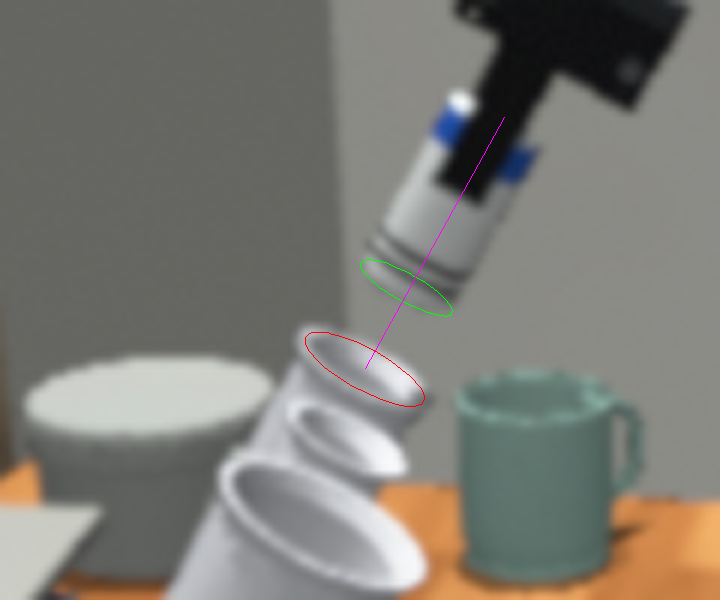

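View pics/c_top.png

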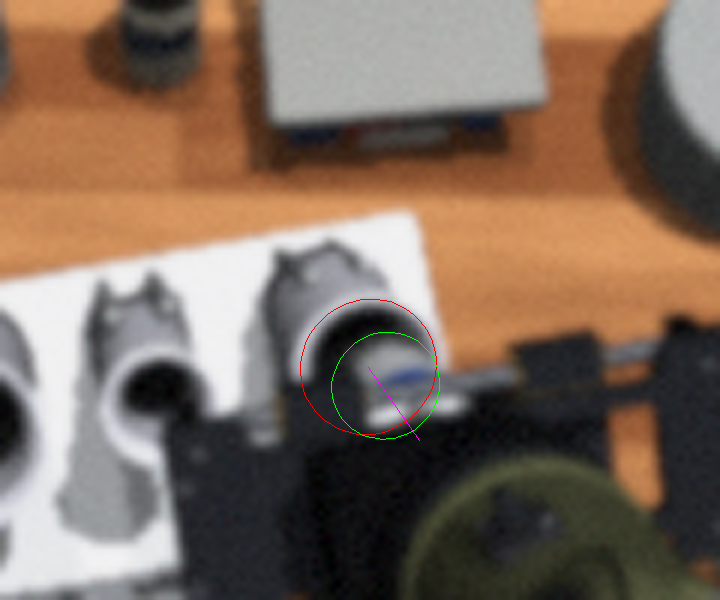

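```bash
python3 - <<'E'
from h import *
im=ctrl.get_image("side");np.save("pics/d.npy",im)
p,r,s=pose();print(p)
x0,y0=260,108
a=cv2.resize(im[y0:y0+80,x0:x0+70,::-1],None,fx=8,fy=8,interpolation=cv2.INTER_CUBIC)
f=lambda P:(proj("side",P)[0]-[x0,y0]+.5)*8
ax=r.apply([1,0,0]);view=r.apply([0,0,1])
for off,col in((.002,(0,255,0)),(0,(0,255,255))):
  for sg in(-.021,.021):
    A=[f(p+ax*k+view*(off+sg)) for k in(-.03,.0515)]
    # silhouette: perpendicular to sight line
    o=-C["side"]["extrinsics"][:3,:3].T@C["side"]["extrinsics"][:3,3]
    n=np.cross(ax,p-o);n/=np.linalg.norm(n)
    A=[f(p+view*off+ax*k+n*sg) for k in(-.0285,.0515)]
    cv2.line(a,*[tuple(map(int,t)) for t in A],col,1)
n=np.cross(u,M-o);n/=np.linalg.norm(n)
cv2.line(a,*[tuple(map(int,f(M+u*k))) for k in(0,.12)],(255,0,255),1)
cv2.imwrite("pics/d.png",a)
E
```

```text
[ 0.5806 -0.0693  0.2444]
```

View pics/d.png

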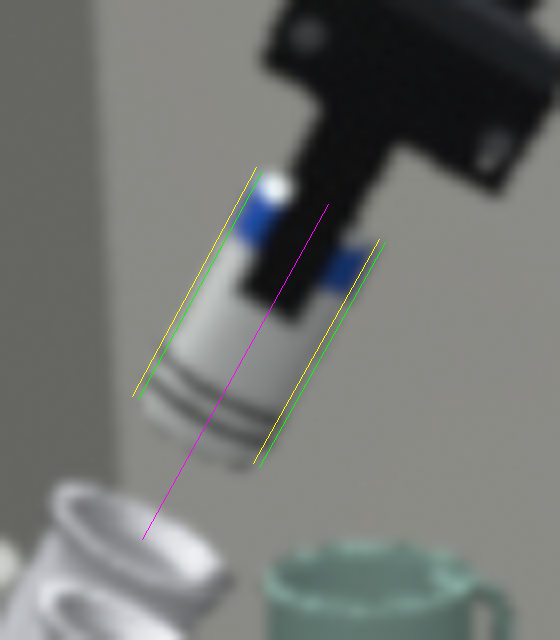

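```bash
python3 -m jog '[{"rot":[0,0,0],"travel":[0.04,-0.003,0.002],"jaw":1},{"rot":[0,0,0],"travel":[0.04,0,0],"jaw":1},{"rot":[0,0,0],"travel":[0.04,0,0],"jaw":1},{"rot":[0,0,0],"travel":[0.04,0,0],"jaw":1},{"rot":[0,0,0],"travel":[0,0,0],"jaw":1},{"rot":[0,0,0],"travel":[0,0,0],"jaw":1}]'
python3 - <<'E'
from h import *
go(M+u*.004-RB.apply([0,0,.002]),RB)
p,r,s=pose();print((p-M)@u)
im=ctrl.get_image("side")
cv2.imwrite("pics/e.png",cv2.resize(im[128:208,245:325,::-1],None,fx=7,fy=7,interpolation=cv2.INTER_CUBIC))
E
```

```text
time: 5.4
position: [0.6034, -0.0634, 0.2019]
tool_rot: [2.627, 0.261, -1.515]
ft_force: [-1.0, 0.4, -0.4]
grip_width: 0.473
at [ 0.6034 -0.0634  0.2019] rows 1 total rot(5deg) [-0.003  -0.0082  0.0099] L 0.03759768820807981 opening 0.47324084286585316 F [-1.0406  0.4461 -0.3718] t 5.4
   rot [-0.003 -0.008  0.01 ] travel [ 0.1253  0.0029 -0.0008]
0.04158711366440074
```

View pics/e.png

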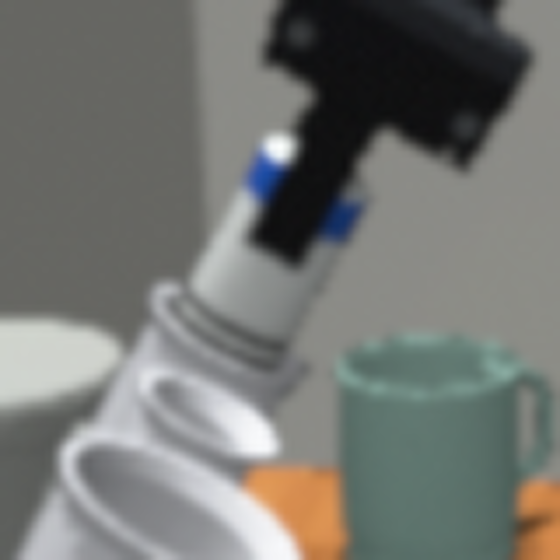

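```bash
python3 -m jog '[{"rot":[0,0,0],"travel":[0.03,0.002,0],"jaw":1},{"rot":[0,0,0],"travel":[0.03,0,0],"jaw":1},{"rot":[0,0,0],"travel":[0.03,0,0],"jaw":1},{"rot":[0,0,0],"travel":[0,0,0],"jaw":1},{"rot":[0,0,0],"travel":[0,0,0],"jaw":1}]'
python3 - <<'E'
from h import *
go(M+u*.004-RB.apply([0,0,.002]),RB)
E
```

```text
time: 5.95
position: [0.6169, -0.0614, 0.1788]
tool_rot: [2.627, 0.261, -1.515]
ft_force: [-0.4, -0.3, -1.1]
grip_width: 0.472
at [ 0.6169 -0.0614  0.1788] rows 1 total rot(5deg) [-0.0014 -0.0139  0.0063] L 0.01076546521734928 opening 0.4718051766425559 F [-0.4408 -0.3492 -1.1426] t 5.95
   rot [-0.001 -0.014  0.006] travel [0.0359 0.0009 0.    ]
```

```bash
python3 -m jog '[{"rot":[0,0,0],"travel":[0.015,0,0],"jaw":1},{"rot":[0,0,0],"travel":[0.017,0,0],"jaw":1},{"rot":[0,0,0],"travel":[0,0,0],"jaw":1},{"rot":[0,0,0],"travel":[0,0,0],"jaw":1}]'
python3 - <<'E'
from h import *
go(M+u*.004-RB.apply([0,0,.002]),RB)
im=ctrl.get_image("side")
cv2.imwrite("pics/f.png",cv2.resize(im[128:208,245:325,::-1],None,fx=7,fy=7,interpolation=cv2.INTER_CUBIC))
E
```

```text
time: 6.35
position: [0.6216, -0.0605, 0.1708]
tool_rot: [2.627, 0.26, -1.514]
ft_force: [-1.1, 0.0, -0.8]
grip_width: 0.475
at [ 0.6216 -0.0605  0.1708] rows 1 total rot(5deg) [-0.0006 -0.018   0.0011] L 0.0014637083240546292 opening 0.47461787330708205 F [-1.0923  0.0387 -0.796 ] t 6.35
   rot [-0.001 -0.018  0.001] travel [0.0048 0.0004 0.0005]
```

View pics/f.png

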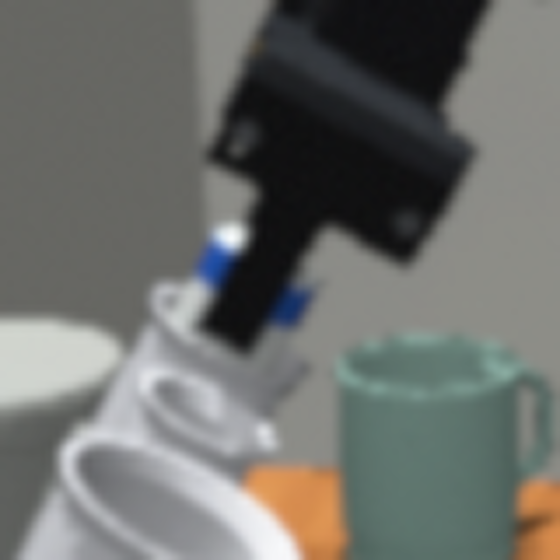

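```bash
python3 -m jog '[{"rot":[0,0,0],"travel":[0,0,0],"jaw":-0.4},{"rot":[0,0,0],"travel":[0,0,0],"jaw":-0.4},{"rot":[0,0,0],"travel":[0,0,0],"jaw":-0.4},{"rot":[0,0,0],"travel":[0,0,0],"jaw":-0.4},{"rot":[0,0,0],"travel":[-0.06,0,0],"jaw":-0.4},{"rot":[0,0,0],"travel":[-0.14,0,0],"jaw":-0.8},{"rot":[0,0,0],"travel":[-0.15,0,0],"jaw":-1},{"rot":[0,0,0],"travel":[-0.15,0,0],"jaw":-1}]'
python3 - <<'E'
from h import *
im=ctrl.get_image("side")
cv2.imwrite("pics/g.png",cv2.resize(im[128:208,245:325,::-1],None,fx=7,fy=7,interpolation=cv2.INTER_CUBIC))
# pusher precise masks
p,r,s=pose();R=frame([0,0,-1],[.196,-.981,0])
go([.474,.174,.30],R)
E
```

```text
time: 7.2
position: [0.5469, -0.0752, 0.3021]
tool_rot: [2.627, 0.26, -1.514]
ft_force: [1.1, 0.1, 0.8]
grip_width: 0.885
at [ 0.5478 -0.0774  0.3107] rows 7 total rot(5deg) [-0.0064 -6.1286 -0.0831] L 0.26225696694736605 opening 0.9297146428336472 F [ 0.6424 -1.0814  5.5064] t 7.25
   rot [-0.001 -0.876 -0.012] travel [-0.0021 -0.1243  0.0119]
   rot [-0.001 -0.876 -0.012] travel [-0.001  -0.1243  0.012 ]
   rot [-0.001 -0.876 -0.012] travel [-0.     -0.1243  0.012 ]
   rot [-0.001 -0.876 -0.012] travel [ 0.001  -0.1243  0.012 ]
   rot [-0.001 -0.876 -0.012] travel [ 0.0021 -0.1243  0.0119]
   rot [-0.001 -0.876 -0.012] travel [ 0.0031 -0.1243  0.0117]
   rot [-0.001 -0.876 -0.012] travel [ 0.0041 -0.1243  0.0114]
```

View pics/g.png

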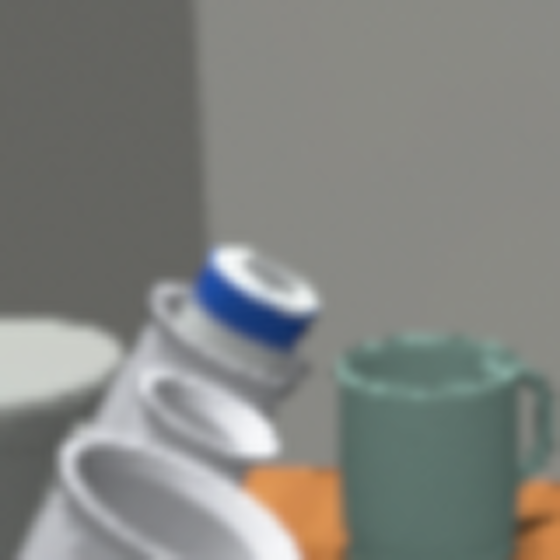

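```bash
python3 -m jog '[{"rot":[0,-0.87,0],"travel":[-0.002,-0.124,0.012],"jaw":-1},{"rot":[0,-0.87,0],"travel":[-0.001,-0.124,0.012],"jaw":-1},{"rot":[0,-0.87,0],"travel":[0,-0.124,0.012],"jaw":-1},{"rot":[0,-0.87,0],"travel":[0.001,-0.124,0.012],"jaw":-1},{"rot":[0,-0.87,0],"travel":[0.002,-0.124,0.012],"jaw":-1},{"rot":[0,-0.87,0],"travel":[0.003,-0.124,0.012],"jaw":-1},{"rot":[0,-0.87,0],"travel":[0.004,-0.124,0.012],"jaw":-1},{"rot":[0,0,0],"travel":[0,0,0],"jaw":-1}]'
python3 -m jog '[{"rot":[0,0,0],"travel":[0,0,0],"jaw":-1},{"rot":[0,0,0],"travel":[0,0,0],"jaw":-1}]'
python3 - <<'E'
from h import *
go([.474,.1755,.25],frame([0,0,-1],[.196,-.981,0]))
im=ctrl.get_image("side");cv2.imwrite("pics/h.png",im[:,:,::-1])
E
```

```text
time: 8.05
position: [0.4726, 0.1815, 0.2908]
tool_rot: [2.105, 0.224, -2.124]
ft_force: [-0.3, 0.2, 0.1]
grip_width: 0.998
time: 8.25
position: [0.4739, 0.174, 0.2911]
tool_rot: [2.112, 0.206, -2.124]
ft_force: [-0.1, -0.4, 0.6]
grip_width: 1.002
at [0.4739 0.174  0.2911] rows 1 total rot(5deg) [-0.0225  0.0646 -0.0105] L 0.04115635682347696 opening 1.002450936080076 F [-0.1189 -0.4451  0.61  ] t 8.25
   rot [-0.022  0.065 -0.01 ] travel [ 0.1371 -0.005  -0.0022]
```

View pics/h.png

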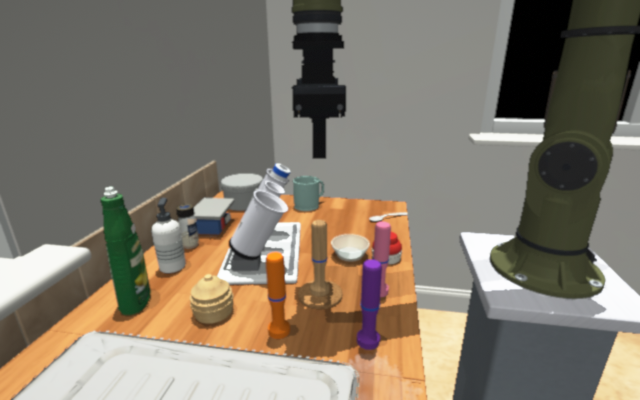

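```bash
python3 - <<'E'
from h import *
t=np.load("pics/top0.npy")
h=cv2.cvtColor(t,cv2.COLOR_RGB2HSV)
print(plane("top",(203,180),.15),plane("top",(258,250),.15))
E
python3 -m jog '[{"rot":[0,0.05,0],"travel":[0.15,-0.003,-0.001],"jaw":-1},{"rot":[0,0,0],"travel":[0.15,0,0],"jaw":-1},{"rot":[0,0,0],"travel":[0.12,0,0],"jaw":-1},{"rot":[0,0,0],"travel":[0,0,0],"jaw":-1},{"rot":[0,0,0],"travel":[0,0,0],"jaw":-1},{"rot":[0,0,0],"travel":[0,0,0],"jaw":-1}]'
python3 - <<'E'
from h import *
go([.474,.1755,.109],frame([0,0,-1],[.196,-.981,0]))
im=ctrl.get_image("side");cv2.imwrite("pics/i.png",cv2.resize(im[170:310,240:410,::-1],None,fx=4,fy=4,interpolation=cv2.INTER_CUBIC))
E
```

```text
[0.5234 0.2874 0.15  ] [0.3583 0.1475 0.15  ]
time: 8.9
position: [0.4749, 0.1762, 0.1677]
tool_rot: [2.121, 0.208, -2.116]
ft_force: [-0.2, -0.3, 0.9]
grip_width: 1.001
at [0.4749 0.1762 0.1677] rows 2 total rot(5deg) [-0.0136 -0.0278 -0.0061] L 0.05872763924444368 opening 1.0014586201662519 F [-0.1749 -0.2646  0.9369] t 8.9
   rot [-0.007 -0.014 -0.003] travel [0.0979 0.0008 0.002 ]
   rot [-0.007 -0.014 -0.003] travel [0.0979 0.0009 0.0019]
```

View pics/i.png

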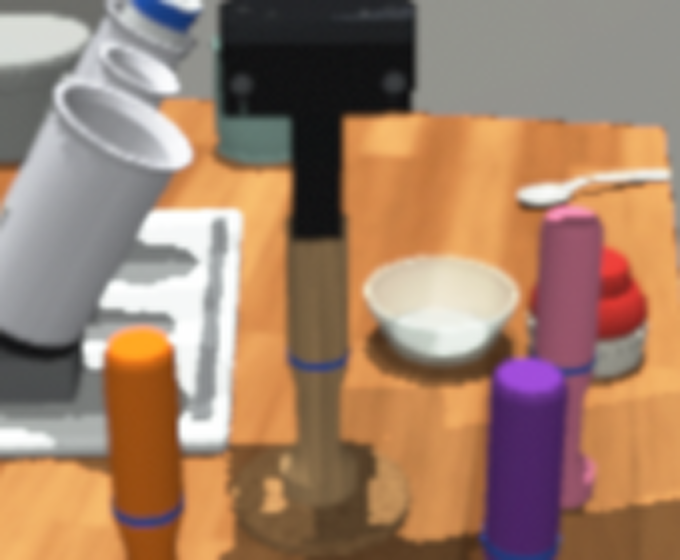

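```bash
python3 -m jog '[{"rot":[0,0,0],"travel":[0.1,0,0.002],"jaw":-1},{"rot":[0,0,0],"travel":[0.096,0,0],"jaw":-1},{"rot":[0,0,0],"travel":[0,0,0],"jaw":-1},{"rot":[0,0,0],"travel":[0,0,0],"jaw":1},{"rot":[0,0,0],"travel":[0,0,0],"jaw":1},{"rot":[0,0,0],"travel":[0,0,0],"jaw":1},{"rot":[0,0,0],"travel":[0,0,0],"jaw":1},{"rot":[0,0,0],"travel":[0,0,0],"jaw":1}]' 45
python3 -m jog '[{"rot":[0,0,0],"travel":[0,0,0],"jaw":1},{"rot":[0,0,0],"travel":[0,0,0],"jaw":1},{"rot":[0,0,0],"travel":[0,0,0],"jaw":1},{"rot":[0,0,0],"travel":[0,0,0],"jaw":1}]'
```

```text
time: 9.75
position: [0.4729, 0.1761, 0.107]
tool_rot: [2.117, 0.209, -2.118]
ft_force: [0.2, -0.8, -0.5]
grip_width: 0.631
time: 10.15
position: [0.4725, 0.176, 0.1064]
tool_rot: [2.116, 0.209, -2.12]
ft_force: [0.3, -0.4, 0.4]
grip_width: 0.337
```

```bash
python3 -m jog '[{"rot":[0,0,0],"travel":[-0.08,0,0],"jaw":1},{"rot":[0,0,0],"travel":[-0.16,0,0],"jaw":1},{"rot":[0,0,0],"travel":[-0.16,0,0],"jaw":1},{"rot":[0,0,0],"travel":[-0.16,0,0],"jaw":1},{"rot":[0,0,0],"travel":[-0.16,0,0],"jaw":1},{"rot":[0,0,0],"travel":[-0.06,0,0],"jaw":1},{"rot":[0,0,0],"travel":[0,0,0],"jaw":1},{"rot":[0,0,0],"travel":[0,0,0],"jaw":1}]'
python3 - <<'E'
from h import *
go(M+u*.163+RB.apply([0,0,.0015]),RB)
E
```

```text
time: 10.95
position: [0.4726, 0.1759, 0.3394]
tool_rot: [2.114, 0.209, -2.121]
ft_force: [0.1, 0.1, -2.0]
grip_width: 0.333
at [0.4726 0.1759 0.3394] rows 7 total rot(5deg) [ 0.0002  6.0345 -0.0036] L 0.2640569919425455 opening 0.33326110553880217 F [ 0.1177  0.1414 -2.0473] t 10.95
   rot [ 0.     0.862 -0.001] travel [ 0.0162  0.1244 -0.0086]
   rot [ 0.     0.862 -0.001] travel [ 0.0168  0.1244 -0.0073]
   rot [ 0.     0.862 -0.001] travel [ 0.0173  0.1244 -0.0061]
   rot [ 0.     0.862 -0.001] travel [ 0.0177  0.1244 -0.0047]
   rot [ 0.     0.862 -0.001] travel [ 0.018   0.1244 -0.0034]
   rot [ 0.     0.862 -0.001] travel [ 0.0182  0.1244 -0.002 ]
   rot [ 0.     0.862 -0.001] travel [ 0.0183  0.1244 -0.0007]
```

```bash
python3 -m jog '[{"rot":[0,0.86,0],"travel":[0.012,0.124,-0.009],"jaw":1},{"rot":[0,0.86,0],"travel":[0.016,0.124,-0.007],"jaw":1},{"rot":[0,0.86,0],"travel":[0.017,0.124,-0.006],"jaw":1},{"rot":[0,0.86,0],"travel":[0.018,0.124,-0.005],"jaw":1},{"rot":[0,0.86,0],"travel":[0.018,0.124,-0.003],"jaw":1},{"rot":[0,0.86,0],"travel":[0.018,0.124,-0.002],"jaw":1},{"rot":[0,0.86,0],"travel":[0.018,0.124,0],"jaw":1},{"rot":[0,0,0],"travel":[0,0,0],"jaw":1}]'
python3 -m jog '[{"rot":[0,0,0],"travel":[0,0,0],"jaw":1},{"rot":[0,0,0],"travel":[0,0,0],"jaw":1}]'
cat > ov.py <<'E'
from h import *
import sys
def ov(name,off,Ls,x0=255,y0=85,w=90,hh=110,s=6):
    p,r,st=pose();o=-C["side"]["extrinsics"][:3,:3].T@C["side"]["extrinsics"][:3,3]
    im=ctrl.get_image("side");a=cv2.resize(im[y0:y0+hh,x0:x0+w,::-1],None,fx=s,fy=s,interpolation=cv2.INTER_CUBIC)
    f=lambda P:tuple(((proj("side",P)[0]-[x0,y0]+.5)*s).astype(int))
    ax=r.apply([1,0,0]);b=p+r.apply([0,0,off]);n=np.cross(ax,p-o);n/=np.linalg.norm(n)
    for lo,hi,rad in Ls:
        for sg in(-rad,rad):cv2.line(a,f(b+ax*lo+n*sg),f(b+ax*hi+n*sg),(0,255,0),1)
    cv2.line(a,f(M),f(M+u*.12),(255,0,255),1)
    cv2.imwrite("pics/%s.png"%name,a)
E
python3 - <<'E'
from ov import *
go(M+u*.163+RB.apply([0,0,.0015]),RB)
ov("j",-.0015,[(.0864,.0984,.019),(-.05,.028,.015)])
E
```

```text
time: 11.75
position: [0.5378, -0.0823, 0.3021]
tool_rot: [2.629, 0.249, -1.528]
ft_force: [-2.3, 0.1, -2.3]
grip_width: 0.332
time: 11.95
position: [0.5408, -0.0743, 0.3064]
tool_rot: [2.624, 0.263, -1.519]
ft_force: [-0.1, 0.4, -0.5]
grip_width: 0.334
at [ 0.5408 -0.0743  0.3064] rows 1 total rot(5deg) [0.0097 0.0291 0.0219] L 0.002653707330806891 opening 0.3342832204254314 F [-0.0647  0.4336 -0.4976] t 11.95
   rot [0.01  0.029 0.022] travel [0.003  0.0082 0.0015]
```

View pics/j.png

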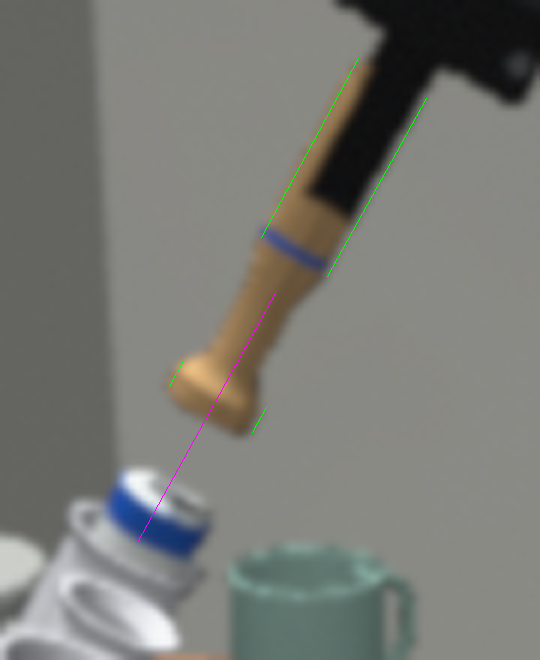

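```bash
python3 -m jog '[{"rot":[0,0,0],"travel":[0.06,0.006,0.004],"jaw":1},{"rot":[0,0,0],"travel":[0.06,0,0],"jaw":1},{"rot":[0,0,0],"travel":[0,0,0],"jaw":1},{"rot":[0,0,0],"travel":[0.02,0,0],"jaw":1},{"rot":[0,0,0],"travel":[0.02,0,0],"jaw":1},{"rot":[0,0,0],"travel":[0,0,0],"jaw":1},{"rot":[0,0,0],"travel":[0,0,0],"jaw":1}]' 60
python3 - <<'E'
from ov import *
go(M+u*.068+RB.apply([0,0,.0025]),RB)
ov("k",-.0025,[])
E
```

```text
time: 12.7
position: [0.5644, -0.0728, 0.2666]
tool_rot: [2.626, 0.26, -1.514]
ft_force: [0.1, 0.0, 0.5]
grip_width: 0.332
at [ 0.5644 -0.0728  0.2666] rows 2 total rot(5deg) [ 0.0051 -0.0124 -0.005 ] L 0.049662284974466245 opening 0.3322594261406476 F [0.0555 0.0124 0.5111] t 12.7
   rot [ 0.003 -0.006 -0.002] travel [ 0.0827 -0.0012  0.0032]
   rot [ 0.003 -0.006 -0.002] travel [ 0.0827 -0.0012  0.0032]
```

View pics/k.png

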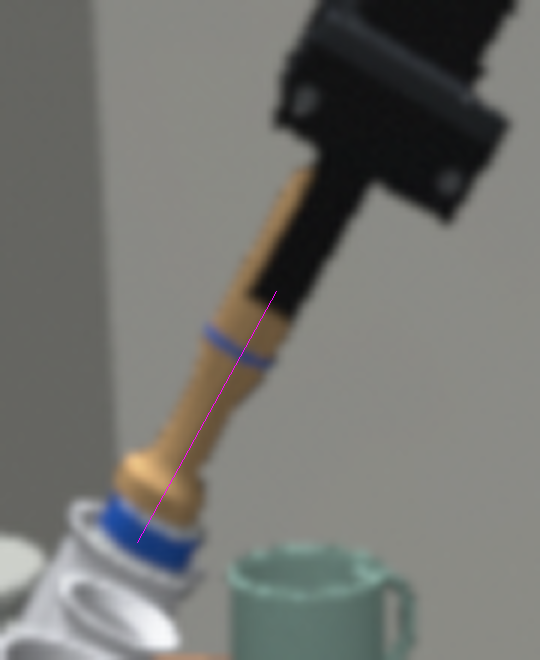

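```bash
python3 -m jog '[{"rot":[0,0,0],"travel":[0.02,0,0.005],"jaw":1},{"rot":[0,0,0],"travel":[0.02,0,0],"jaw":1},{"rot":[0,0,0],"travel":[0.02,0,0],"jaw":1},{"rot":[0,0,0],"travel":[0,0,0],"jaw":1},{"rot":[0,0,0],"travel":[0,0,0],"jaw":1}]' 60
python3 - <<'E'
from ov import *
go(M+u*.068+RB.apply([0,0,.0025]),RB)
p,r,s=pose();print("axial F",s["ft_force"]@u)
ov("l",-.0025,[])
E
```

```text
time: 13.25
position: [0.5726, -0.0714, 0.2508]
tool_rot: [2.628, 0.259, -1.512]
ft_force: [-1.4, 1.3, 3.1]
grip_width: 0.336
at [ 0.5726 -0.0714  0.2508] rows 1 total rot(5deg) [ 0.0022 -0.0316 -0.009 ] L 0.03188016333438709 opening 0.33582513650173956 F [-1.3879  1.2855  3.1463] t 13.25
   rot [ 0.002 -0.032 -0.009] travel [ 0.1061 -0.003   0.0044]
axial F 3.2793005121382643
```

View pics/l.png

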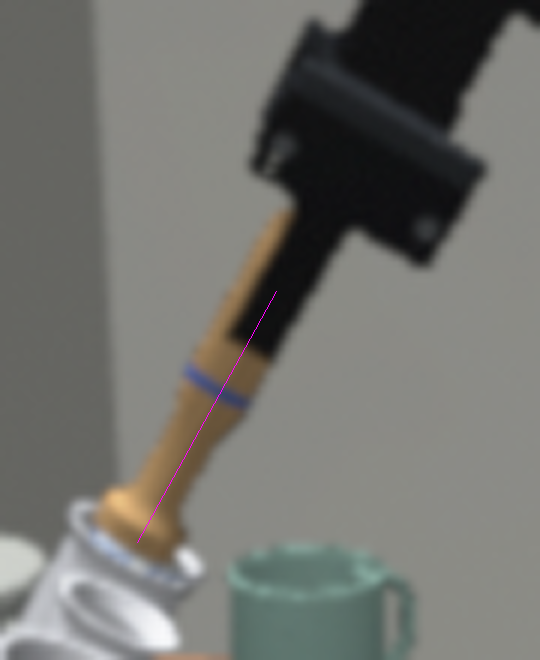

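```bash
python3 -m jog '[{"rot":[0,0,0],"travel":[0.02,0,0.004],"jaw":1},{"rot":[0,0,0],"travel":[0.025,0,0],"jaw":1},{"rot":[0,0,0],"travel":[0.025,0,0],"jaw":1},{"rot":[0,0,0],"travel":[0.02,0,0],"jaw":1},{"rot":[0,0,0],"travel":[0,0,0],"jaw":1},{"rot":[0,0,0],"travel":[0,0,0],"jaw":1}]' 60
python3 - <<'E'
from ov import *
go(M+u*.068+RB.apply([0,0,.0025]),RB)
p,r,s=pose();print("axial F",s["ft_force"]@u)
E
```

```text
time: 13.9
position: [0.5849, -0.0693, 0.2267]
tool_rot: [2.627, 0.258, -1.512]
ft_force: [-0.6, -0.2, 5.2]
grip_width: 0.334
at [ 0.5849 -0.0693  0.2267] rows 1 total rot(5deg) [ 0.0026 -0.0299 -0.0144] L 0.004893196884527024 opening 0.33376512340635384 F [-0.6186 -0.2456  5.206 ] t 13.9
   rot [ 0.003 -0.03  -0.014] travel [ 0.0158 -0.0041 -0.0002]
axial F 4.835883859216796
```

```bash
for i in 1; do python3 -m jog '[{"rot":[0,0,0],"travel":[0.015,0,0],"jaw":1},{"rot":[0,0,0],"travel":[0,0,0],"jaw":1}]'; python3 -m jog '[{"rot":[0,0,0],"travel":[0.007,0,0],"jaw":1},{"rot":[0,0,0],"travel":[0,0,0],"jaw":1}]'; python3 -m jog '[{"rot":[0,0,0],"travel":[0.007,0,0],"jaw":1},{"rot":[0,0,0],"travel":[0,0,0],"jaw":1}]'; done
python3 - <<'E'
from ov import *
go(M+u*.068+RB.apply([0,0,.0025]),RB)
p,r,s=pose();print("axial F",s["ft_force"]@u,"foot depth",(p-M)@u-.0984)
E
```

```text
time: 14.1
position: [0.587, -0.0693, 0.2245]
tool_rot: [2.627, 0.258, -1.512]
ft_force: [-10.0, 1.2, 16.0]
grip_width: 0.334
time: 14.3
position: [0.5879, -0.0695, 0.2248]
tool_rot: [2.628, 0.257, -1.51]
ft_force: [-19.7, 0.8, 28.7]
grip_width: 0.331
time: 14.5
position: [0.5896, -0.0694, 0.2255]
tool_rot: [2.629, 0.256, -1.506]
ft_force: [-28.0, -0.8, 39.5]
grip_width: 0.332
at [ 0.5896 -0.0694  0.2255] rows 1 total rot(5deg) [ 0.0164 -0.0694 -0.041 ] L 0.004287530210184489 opening 0.33154294781209215 F [-27.9944  -0.7602  39.4887] t 14.5
   rot [ 0.016 -0.069 -0.041] travel [ 0.0046 -0.0078  0.0111]
axial F 47.99858426774437 foot depth -0.029002114229032136
```

```bash
python3 -m jog '[{"rot":[0,0,0],"travel":[-0.02,0,0],"jaw":1},{"rot":[0,0,0],"travel":[-0.03,0,0],"jaw":1},{"rot":[0,0,0],"travel":[-0.05,0,0],"jaw":1},{"rot":[0,0,0],"travel":[-0.1,0,0],"jaw":1},{"rot":[0,0,0],"travel":[-0.12,0,0],"jaw":1},{"rot":[0,0,0],"travel":[-0.12,0,0],"jaw":1},{"rot":[0,0,0],"travel":[0,0,0],"jaw":1},{"rot":[0,0,0],"travel":[0,0,0],"jaw":1}]'
python3 - <<'E'
from ov import *
R=frame([0,0,-1],[.196,-.981,0])
ov("m",-.0015,[(.0864,.0984,.019),(-.05,.028,.015)],y0=70,hh=125,s=5)
go([.471,.177,.33],R)
E
```

```text
time: 15.3
position: [0.5302, -0.0825, 0.3303]
tool_rot: [2.621, 0.267, -1.526]
ft_force: [0.1, 0.3, -1.2]
grip_width: 0.333
at [ 0.5299 -0.0822  0.3294] rows 6 total rot(5deg) [ 0.0307 -5.907   0.0615] L 0.265838607712852 opening 0.33756644271323266 F [ 0.5817  0.0026 -1.3072] t 15.35
   rot [ 0.005 -0.985  0.01 ] travel [-0.0013 -0.1477  0.003 ]
   rot [ 0.005 -0.985  0.01 ] travel [-0.0012 -0.1476  0.0032]
   rot [ 0.005 -0.985  0.01 ] travel [-0.0011 -0.1476  0.0034]
   rot [ 0.005 -0.985  0.01 ] travel [-0.0009 -0.1476  0.0035]
   rot [ 0.005 -0.985  0.01 ] travel [-0.0007 -0.1476  0.0037]
   rot [ 0.005 -0.985  0.01 ] travel [-0.0005 -0.1476  0.0038]
```

View pics/m.png

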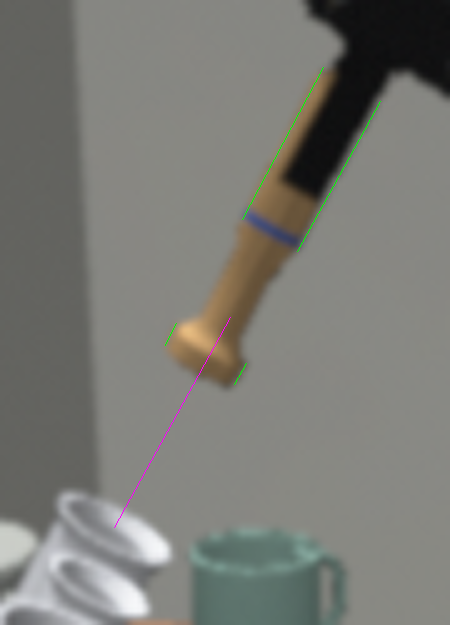

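```bash
python3 -m jog '[{"rot":[0,-0.98,0],"travel":[-0.001,-0.148,0.003],"jaw":1},{"rot":[0,-0.98,0],"travel":[-0.001,-0.148,0.003],"jaw":1},{"rot":[0,-0.98,0],"travel":[-0.001,-0.148,0.003],"jaw":1},{"rot":[0,-0.98,0],"travel":[-0.001,-0.148,0.003],"jaw":1},{"rot":[0,-0.98,0],"travel":[-0.001,-0.148,0.004],"jaw":1},{"rot":[0,-0.98,0],"travel":[0,-0.148,0.004],"jaw":1},{"rot":[0,0,0],"travel":[0,0,0],"jaw":1},{"rot":[0,0,0],"travel":[0,0,0],"jaw":1}]'
python3 -m jog '[{"rot":[0,0,0],"travel":[0,0,0],"jaw":1},{"rot":[0,0,0],"travel":[0,0,0],"jaw":1}]'
python3 - <<'E'
from ov import *
R=frame([0,0,-1],[.196,-.981,0])
go([.4715,.177,.13],R)
p,r,s=pose();print(r.as_matrix()[:,0])
ov("n",-.0015,[(.0864,.0984,.019),(-.05,.028,.015)],x0=265,y0=100,w=110,hh=140,s=4)
for k in(-.05,.0984):
  pass
E
```

```text
time: 16.15
position: [0.4711, 0.1775, 0.3299]
tool_rot: [2.118, 0.22, -2.116]
ft_force: [0.7, -0.2, -1.5]
grip_width: 0.33
time: 16.35
position: [0.4718, 0.1746, 0.3317]
tool_rot: [2.125, 0.211, -2.114]
ft_force: [-0.1, -0.6, -1.3]
grip_width: 0.334
at [0.4718 0.1746 0.3317] rows 5 total rot(5deg) [-0.0123 -0.0583  0.0264] L 0.20170674137802228 opening 0.3343133488390899 F [-0.0896 -0.5615 -1.2563] t 16.35
   rot [-0.002 -0.012  0.005] travel [ 0.1345 -0.0013  0.0006]
   rot [-0.002 -0.012  0.005] travel [ 0.1345 -0.0014  0.0004]
   rot [-0.002 -0.012  0.005] travel [ 0.1345 -0.0014  0.0003]
   rot [-0.002 -0.012  0.005] travel [ 0.1345 -0.0015  0.0002]
   rot [-0.002 -0.012  0.005] travel [ 0.1345 -0.0016  0.    ]
[ 0.0045  0.0033 -1.    ]
```

View pics/n.png

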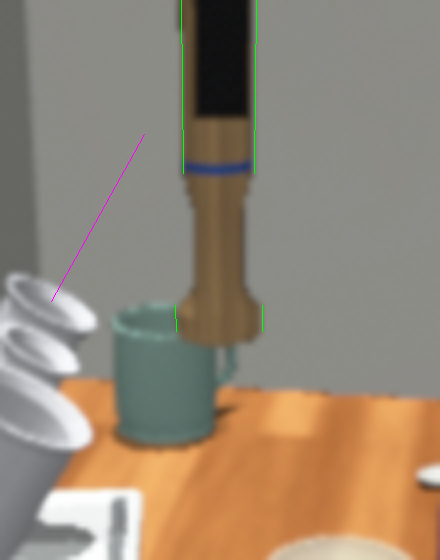

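```bash
python3 -m jog '[{"rot":[0,-0.06,0.02],"travel":[0.15,-0.007,0.001],"jaw":1},{"rot":[0,0,0],"travel":[0.16,0,0],"jaw":1},{"rot":[0,0,0],"travel":[0.16,0,0],"jaw":1},{"rot":[0,0,0],"travel":[0.16,0,0],"jaw":1},{"rot":[0,0,0],"travel":[0.05,0,0],"jaw":1},{"rot":[0,0,0],"travel":[0,0,0],"jaw":1},{"rot":[0,0,0],"travel":[0,0,0],"jaw":1},{"rot":[0,0,0],"travel":[0,0,0],"jaw":1}]'
python3 - <<'E'
from ov import *
R=frame([0,0,-1],[.196,-.981,0])
go([.4715,.177,.107],R)
ov("o",-.0015,[],x0=260,y0=190,w=130,hh=130,s=5)
E
```

```text
time: 17.2
position: [0.4734, 0.1794, 0.1309]
tool_rot: [2.123, 0.213, -2.113]
ft_force: [0.5, -0.2, -1.4]
grip_width: 0.333
at [0.4734 0.1794 0.1309] rows 1 total rot(5deg) [ 0.0157 -0.0571  0.0172] L 0.024103348209166892 opening 0.33277076784678966 F [ 0.4711 -0.1739 -1.3573] t 17.2
   rot [ 0.016 -0.057  0.017] travel [0.0797 0.0066 0.0081]
```

View pics/o.png

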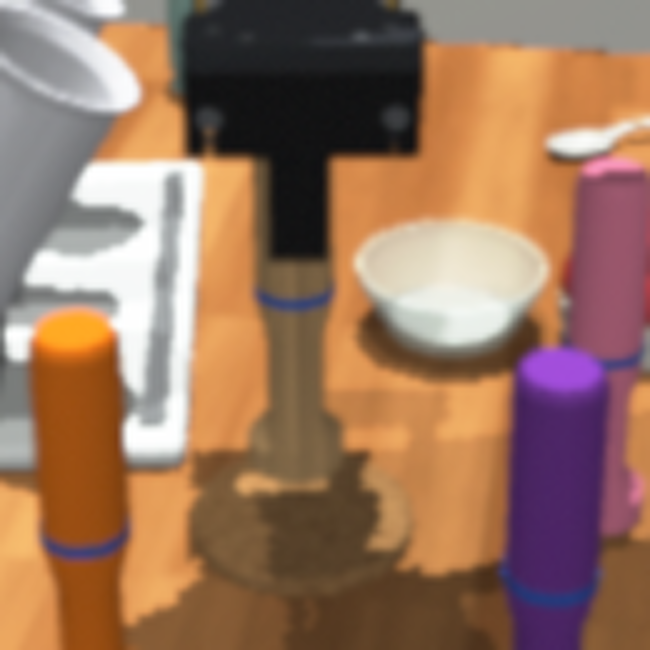

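```bash
python3 -m jog '[{"rot":[0,-0.05,0],"travel":[0.035,0.004,0.004],"jaw":1},{"rot":[0,0,0],"travel":[0.035,0,0],"jaw":1},{"rot":[0,0,0],"travel":[0,0,0],"jaw":1},{"rot":[0,0,0],"travel":[0,0,0],"jaw":1}]'; python3 -m jog '[{"rot":[0,0,0],"travel":[0.006,0,0],"jaw":1},{"rot":[0,0,0],"travel":[0,0,0],"jaw":1}]';  python3 -m jog '[{"rot":[0,0,0],"travel":[0.004,0,0],"jaw":1},{"rot":[0,0,0],"travel":[0,0,0],"jaw":1}]'
```

```text
time: 17.65
position: [0.4698, 0.1772, 0.1064]
tool_rot: [2.111, 0.212, -2.123]
ft_force: [-0.3, -0.2, -1.7]
grip_width: 0.332
time: 17.85
position: [0.4702, 0.1774, 0.1062]
tool_rot: [2.112, 0.212, -2.122]
ft_force: [-2.1, -1.7, 8.2]
grip_width: 0.338
time: 18.05
position: [0.4704, 0.1775, 0.1062]
tool_rot: [2.112, 0.211, -2.122]
ft_force: [-5.4, -2.9, 15.6]
grip_width: 0.336
```

```bash
python3 -m jog '[{"rot":[0,0,0],"travel":[-0.006,0,0],"jaw":1},{"rot":[0,0,0],"travel":[0,0,0],"jaw":1},{"rot":[0,0,0],"travel":[0,0,0],"jaw":-1},{"rot":[0,0,0],"travel":[0,0,0],"jaw":-1},{"rot":[0,0,0],"travel":[0,0,0],"jaw":-1},{"rot":[0,0,0],"travel":[0,0,0],"jaw":-1},{"rot":[0,0,0],"travel":[0,0,0],"jaw":-1},{"rot":[0,0,0],"travel":[0,0,0],"jaw":-1}]' 20; python3 -m jog '[{"rot":[0,0,0],"travel":[0,0,0],"jaw":-1},{"rot":[0,0,0],"travel":[-0.05,0,0],"jaw":-1},{"rot":[0,0,0],"travel":[-0.1,0,0],"jaw":-1},{"rot":[0,0,0],"travel":[-0.15,0,0],"jaw":-1},{"rot":[0,0,0],"travel":[-0.15,0,0],"jaw":-1},{"rot":[0,0,0],"travel":[-0.1,0,0],"jaw":-1},{"rot":[0,0,0],"travel":[0,0,0.16],"jaw":-1},{"rot":[0,0,0],"travel":[0,0,0],"jaw":-1}]'
python3 - <<'E'
from h import *
for n in("side","top"):
    im=ctrl.get_image(n);cv2.imwrite(f"pics/p_{n}.png",im[:,:,::-1])
    if n=="top":cv2.imwrite("pics/p_c.png",cv2.resize(im[110:240,230:430,::-1],None,fx=4,fy=4,interpolation=cv2.INTER_CUBIC))
E
```

```text
time: 18.85
position: [0.4702, 0.1773, 0.1058]
tool_rot: [2.112, 0.212, -2.122]
ft_force: [-0.5, 0.5, -0.3]
grip_width: 0.803
time: 19.65
position: [0.42, 0.1679, 0.2728]
tool_rot: [2.111, 0.21, -2.119]
ft_force: [0.6, 1.0, -0.4]
grip_width: 1.001
```

View pics/p_side.png

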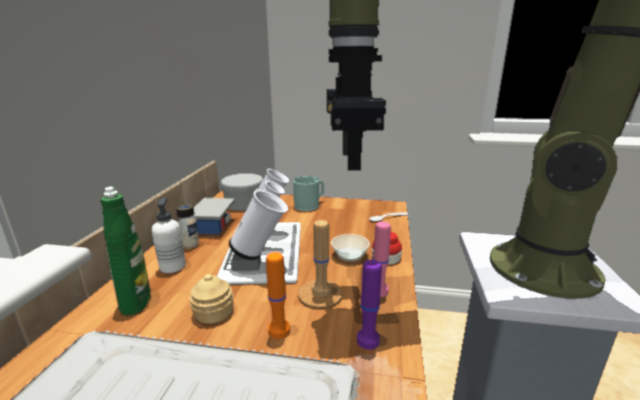

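View pics/p_c.png

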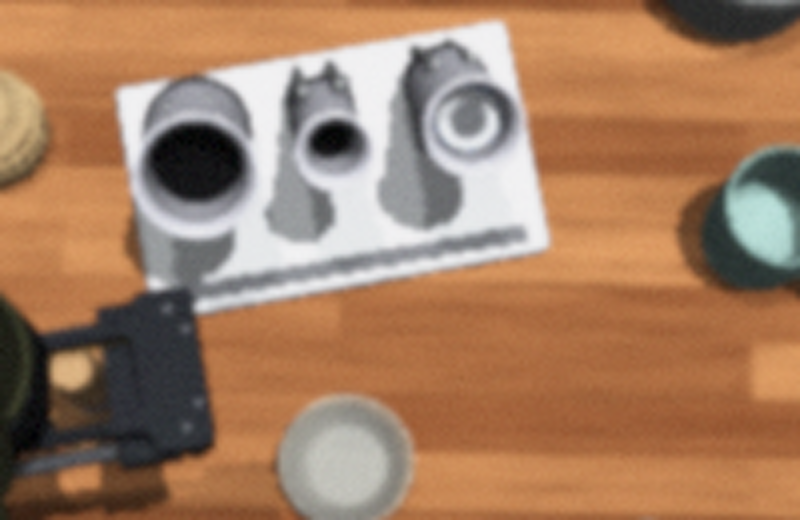

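```bash
python3 - <<'E'
from h import *
for p in((470,116),(471,119)):
    o,d=ray("top",tc(p));k=np.linalg.lstsq(np.c_[u,-d],o-M,rcond=None)[0];print(k[0],np.linalg.norm(M+k[0]*u-o-k[1]*d))
for dd in(0,-.02,-.025,-.03):print(dd,(proj("top",M+u*dd)[0]-[229.625,109.625])*4)
im=ctrl.get_image("side")
cv2.imwrite("pics/q.png",cv2.resize(im[200:320,260:400,::-1],None,fx=5,fy=5,interpolation=cv2.INTER_CUBIC))
E
```

```text
-0.020300435431823086 0.0014066228812231363
-0.013194519108094053 0.0008479484694723641
0 [473.1448 124.4841]
-0.02 [468.2014 117.4671]
-0.025 [466.9946 115.754 ]
-0.03 [465.7991 114.057 ]
```

View pics/q.png

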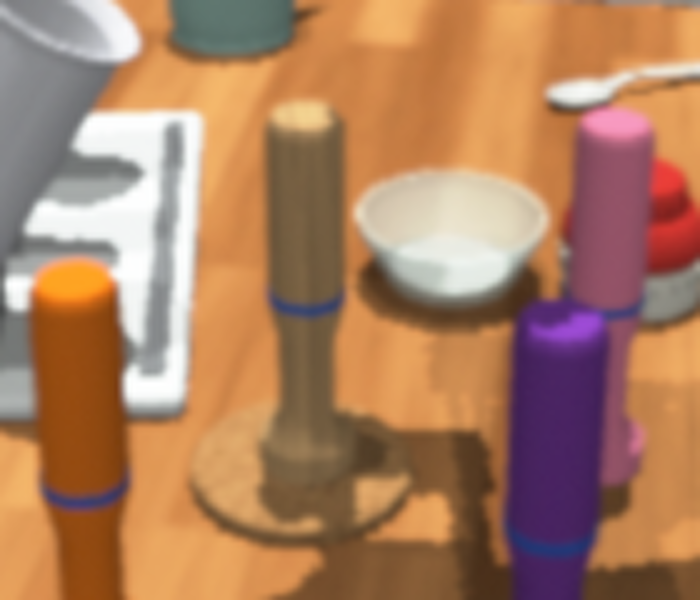

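```bash
python3 -c "
from bench import ctrl
print(ctrl.get_state()['time'],ctrl.close_job())"
```

```text
the job is handed in; nothing more can be done
19.8 None
```

The cartridge is in the 47 mm housing and pressed down until it stopped. The wooden pusher stands upright on the cork coaster again. I handed the job in at 19.8 s with the gripper clear of everything.

- **Bottoming out:** The resistance was light while pressing (about 5 N between pushes). It then rose sharply to about 48 N along the bore with no further advance. At that point the pusher's foot was about 29 mm below the mouth (30 mm expected), and my estimate of the mouth's height is good to about 2 mm. The pusher touched the coaster at the same tool height as when I picked it up, so it had not slipped in the grip.
- **Camera depth check:** This one disagreed. The top picture put the cartridge's top only 13–20 mm below the mouth. One picture pixel is worth roughly 10 mm of depth there, and a small lean of the cartridge in the bore also shifts it, so I relied on the force and arm position.
- **Final pictures:** The cartridge's white top is inside the correct housing. In the close-ups and final pictures, the mug, honey pot, dish and coloured look-alikes show no sign of having moved.

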